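Sort the brass hoops into their size dishes

TASK

Tidy up the four round brass hoops on the jewellery bench by putting each into the felt-lined dish of its size: the smallest hoop in the smallest dish, and so on up to the largest in the largest, each lying flat on the felt within the rim. Leave the solid brass disc and the square brass frame where they are.

Things in the scene. Friction and masses are not known exactly. Their poses are not given: they have to be found in the camera images.
- hoop_a_mid (a point): smallest plain round brass hoop (a flat-lying ring with an open middle): 26 mm outside diameter, 14 mm hole, 14 mm tall, about 25 g, loose on the table. Point: its centre, half-way up (7 mm above its underside); z is the hoop's axis.
- hoop_b_mid (a point): second smallest plain round brass hoop (a flat-lying ring with an open middle): 38 mm outside diameter, 26 mm hole, 14 mm tall, about 35 g, loose on the table. Point: its centre, half-way up (7 mm above its underside); z is the hoop's axis.
- hoop_c_mid (a point): second largest plain round brass hoop (a flat-lying ring with an open middle): 50 mm outside diameter, 38 mm hole, 14 mm tall, about 45 g, loose on the table. Point: its centre, half-way up (7 mm above its underside); z is the hoop's axis.
- hoop_d_mid (a point): largest plain round brass hoop (a flat-lying ring with an open middle): 62 mm outside diameter, 50 mm hole, 14 mm tall, about 55 g, loose on the table. Point: its centre, half-way up (7 mm above its underside); z is the hoop's axis.
- dish_a_floor (a point): smallest round dish, fixed to the table: grey felt floor 50 mm across inside a low dark wooden rim, 58 mm outside. The felt is 4 mm above the table, the rim's top 8 mm above the table. Point: centre of the felt surface; z up.
- dish_b_floor (a point): second smallest round dish, fixed to the table: grey felt floor 62 mm across inside a low dark wooden rim, 70 mm outside. The felt is 4 mm above the table, the rim's top 8 mm above the table. Point: centre of the felt surface; z up.
- dish_c_floor (a point): second largest round dish, fixed to the table: grey felt floor 74 mm across inside a low dark wooden rim, 82 mm outside. The felt is 4 mm above the table, the rim's top 8 mm above the table. Point: centre of the felt surface; z up.
- dish_d_floor (a point): largest round dish, fixed to the table: grey felt floor 86 mm across inside a low dark wooden rim, 94 mm outside. The felt is 4 mm above the table, the rim's top 8 mm above the table. Point: centre of the felt surface; z up.
- disc_mid (a point): solid brass disc without a hole, 40 mm diameter, 14 mm tall, loose; not a hoop, stays where it is. Point: its centre, half-way up. Also lying about, not listed and low (up to 17 mm): tweezers, a small round tin and a lump of dark wax between the things far out, at least 50 mm from their centres, and pliers at the sides.
- frame_mid (a point): square open brass frame, 44 mm outside, 32 mm opening, 14 mm tall, loose; not a hoop, stays where it is. Point: its centre, half-way up; x and y along its sides.
Not all that is in view belongs to the job. Leave any red look-alike of the part that bears hoop_d_mid alone. Leave any red look-alike of the part that bears dish_c_floor alone.

How it is judged:
At the end, for the whole second after the job is handed in: Each of the four hoops lies flat (within 0.1 rad) on the felt of the dish of its size rank, inside the rim (centres within 14 mm, hoop not more than 2 mm above the felt), at rest; the solid disc and the square frame are within 15 mm of where they started (horizontal distance between hoop_a_mid and dish_a_floor below 0.014 m and z of hoop_a_mid in the frame of dish_a_floor below 0.009 m and angle between each of hoop_a_mid, hoop_b_mid, hoop_c_mid, hoop_d_mid's own z axis and vertical below 0.1 rad and linear speed of each of hoop_a, hoop_b, hoop_c, hoop_d below 0.01 m/s and horizontal distance between hoop_b_mid and dish_b_floor below 0.014 m and z of hoop_b_mid in the frame of dish_b_floor below 0.009 m and horizontal distance between hoop_c_mid and dish_c_floor below 0.014 m and z of hoop_c_mid in the frame of dish_c_floor below 0.009 m and horizontal distance between hoop_d_mid and dish_d_floor below 0.014 m and z of hoop_d_mid in the frame of dish_d_floor below 0.009 m and distance of each of disc_mid, frame_mid from where it was at the start of the episode below 0.015 m); the robot touches nothing.
It fails at once if the solid disc is moved by more than 15 mm (distance of disc_mid from where it was at the start of the episode above 0.015 m).
It fails at once if the square frame is moved by more than 15 mm (distance of frame_mid from where it was at the start of the episode above 0.015 m).
It also fails if it takes over 96 s, if anything falls off the work surface, if the arm or the gripper's body presses on something with over 40 N, if the wrist force passes 120 N, or if a joint passes its speed limit or range.

ROBOT

A 6-joint arm with a two-finger parallel gripper is mounted at the origin on the work surface. World frame = base frame: x ahead of the robot, y to its left, z up, the work surface at z = 0. Lengths are in m, angles in rad, forces in N, time in s.
With the tool pointing down it reaches from about 0.4 to 0.825 m from the base axis. Payload 7 kg.
Tool frame: the origin (TCP) lies on the mounting face of the last link; the fingertips stand 178 mm ahead of it and the grasp point (between the pads) lies arm.grip_depth ahead of it (arm.grip_depth is the distance from the TCP to the grasp point, in m); z points along the fingers, y is the direction in which the jaws open and shut (so a half turn about z gives the same grasp; the last joint's range is limited). The gripper opens to 88 mm and grips with 3 to 60 N. Pads are 19 mm wide; open, the fingers measure 130 mm over their backs; the gripper's body (78 mm by 193 mm) begins 47 mm behind the grasp point.
Start: joints at [1.498, 0.359, 0.012, 0, -1.224, -0.288], TCP at [0.238, 0.632, 0.405] pointing down, gripper open.
Joint ranges: [-3.07, 3.07], [-1.43, 2.12], [-1.02, 1.25], [-3.03, 1.67], [-3.05, -0], [-3.03, 3.03]. Speed limits (rad/s): [2.39, 2.39, 3.01, 3.14, 3.14, 3.14].

INTERFACE

Orientations are given as [roll, pitch, yaw] about the fixed x, y, z axes, in that order (R = Rz(yaw) Ry(pitch) Rx(roll)).
In Python, from station import arm gives the robot as it stands.
- The arm moves only by the tool carry_out, never from a script. Its argument "targets" is a list that holds one entry, the list of rows, each a list of 7 numbers: the turn, a rotation vector about the tool's x, y, z in units of 8 degrees (1.0 is 8 degrees), then the shift along the tool's x, y, z in units of 2.5 cm (1.0 is 2.5 cm), then the opening, from -1 (shut) to 1 (fully open). A call has 1 to 20 rows; each row shifts and turns the commanded pose from where the row before left it, along the tool's axes as they then stand; what a row does not reach is not made up. A row lasts 1/8 s, in which the tool goes at most 62.5 mm and 10.7 degrees, less where a joint would pass 70% of its speed; a pose out of reach is approached as far as the arm can. A call with a number of a shift or a turn outside -1 to 1 is refused whole. A call with a gripper value outside its range is refused whole. The fingers move at their own pace and stop on an object; "squeeze" is the grip in N (left out, the last holds). Time passes only in rows, so rows that do not move let the fingers close. It gives the time, the measured TCP pose, the force and the opening at its end, in the units of the state.
- arm.get_state(): the state, without advancing time (a new reading comes with each control period).
- arm.grab_frame(name): name is "scene" or "top" or "wrist"; returns (picture, depth): 400x640x3 uint8, red, green, blue; 400x640 float32, m along the optical axis (not along the pixel's ray), 0 where there is no reading.
- arm.camera_model(name): a dict with "camera_matrix" (3x3 intrinsics, pixels), "distortion" ([k1, k2, p1, p2, k3] as OpenCV has them; the pictures are not rectified), "world_from_camera" (4x4, takes a point from camera to world coordinates). Camera axes: x right, y down, z forward; pixel columns grow to the right and rows downward; lengths in m; the calibration is good to about 2 mm. A picture is of the moment at which its call begins: read the wrist's pose just before it. camera_model takes no time and is no camera call; for the wrist camera it gives the pose at the moment of the call.
- arm.job_done(): hands the job in, once; it reports no verdict.
Trained networks look in the newest picture that a camera, given by its name, has taken for a name from the list of things; names that differ only in an ending like _2 or _b are one class to them, and where a whole thing is asked for, a point or a joint stands for the part that bears it (a point fixed in the world has none). Each returns a list of dicts, best first, with "conf" (0 to 1); they miss things now and then, are a little off and sometimes report something else, mostly with a low value. They report only what shows in the picture. A call takes as long as a camera call. They do not tell look-alikes from the thing itself.
- arm.spot_in(camera, query): "point" ([row, column] in pixels, amid what is visible of it).
- arm.landmark_of(camera, query): "point" ([row, column] in pixels: a listed point, or the origin of a listed thing).
The state is a dict: "t": time; "q": joint angles; "qd": joint speeds; "joint_efforts": joint torques, N m; "eef_pos": TCP position; "ee_rot": TCP orientation; "force": force on the tool from outside, world axes, zero at the start; "moment": the same for the moment, N m; "width": finger opening in m.
Only numpy, scipy, OpenCV 4.12 (cv2) and the standard library are available. Lean on these libraries where they do the work, as an engineer would, in place of code of your own. Each camera call takes 0.05 s, during which the arm holds its last target.

## Working session

There is one attempt and no reset: what is moved stays moved. The work goes in short steps, Python scripts to look and compute and a tool call to move; the robot and the scene stay as the last step left them, time stands still between calls to the robot, and variables do not carry over. Pictures are saved under pics/ and viewed, and the job is handed in when it is done.

Besides the shell and the picture viewer there is one more tool, called after "Request:" by a JSON object that holds its "api" and its "payload", one argument or row to a line. carry_out: Moves the arm, as the interface text tells. Its arguments: {"type":"object","properties":{"targets":{"type":"array"},"squeeze":{"type":"number"}},"required":["targets"]}

```bash
ls; mkdir -p pics; cat > h.py <<'E'
from station import arm
import numpy as np, cv2
from scipy.spatial.transform import Rotation as R
def snap(n,f):
    cm=arm.camera_model(n); p,d=arm.grab_frame(n)
    np.savez(f'pics/{f}.npz',p=p,d=d,K=cm['camera_matrix'],D=cm['distortion'],T=cm['world_from_camera'])
    cv2.imwrite(f'pics/{f}.png',p[:,:,::-1]); return p,d,cm
def ray(cm,rc):
    K=np.array(cm['camera_matrix']);D=np.array(cm['distortion'],float);T=np.array(cm['world_from_camera'])
    u=cv2.undistortPoints(np.array([[[rc[1],rc[0]]]],float),K,D)[0,0]
    return T[:3,3],T[:3,:3]@np.array([u[0],u[1],1.])
def atz(cm,rc,z):
    o,v=ray(cm,rc); return o+v*(z-o[2])/v[2]
def dep(cm,d,rc):
    o,v=ray(cm,rc); r,c=int(round(rc[0])),int(round(rc[1])); return o+v*d[r,c]
E
python3 - <<'E'
from h import *
s=arm.get_state();print({k:np.round(v,3).tolist() for k,v in s.items()}, arm.grip_depth)
for n in('scene','top','wrist'):
    p,d,cm=snap(n,n+'0'); print(n,np.round(cm['world_from_camera'],3).tolist(),np.round(cm['camera_matrix'],1).tolist())
E
```

```text
pics
{'t': 0.0, 'q': [1.498, 0.359, 0.011, -0.0, -1.224, -0.288], 'qd': [-0.0, 0.0, 0.001, -0.002, -0.001, 0.003], 'joint_efforts': [0.001, -58.271, 29.305, 6.997, 0.007, -0.0], 'eef_pos': [0.238, 0.631, 0.404], 'ee_rot': [3.14, -0.0, -0.361], 'force': [-0.95, -0.28, 1.042], 'moment': [-0.016, 0.02, 0.078], 'width': 0.088} 0.1593
scene [[0.498, 0.561, -0.662, 1.307], [0.867, -0.335, 0.369, -0.421], [-0.015, -0.757, -0.653, 0.83], [0.0, 0.0, 0.0, 1.0]] [[500.1, 0.0, 316.2], [0.0, 500.1, 197.5], [0.0, 0.0, 1.0]]
top [[-0.015, -0.991, 0.131, 0.364], [-1.0, 0.014, -0.007, 0.022], [0.005, -0.131, -0.991, 1.212], [0.0, 0.0, 0.0, 1.0]] [[441.6, 0.0, 315.8], [0.0, 441.6, 199.4], [0.0, 0.0, 1.0]]
wrist [[-0.353, -0.892, -0.282, 0.316], [-0.936, 0.337, 0.105, 0.602], [0.001, 0.301, -0.954, 0.383], [0.0, 0.0, 0.0, 1.0]] [[334.1, 0.0, 322.3], [0.0, 334.1, 199.6], [0.0, 0.0, 1.0]]
```

View pics/top0.png

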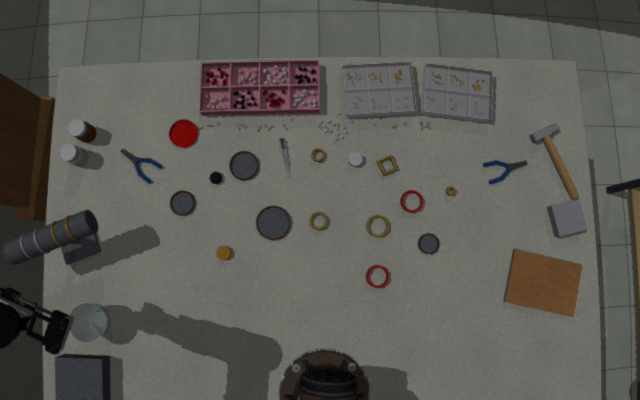

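View pics/scene0.png

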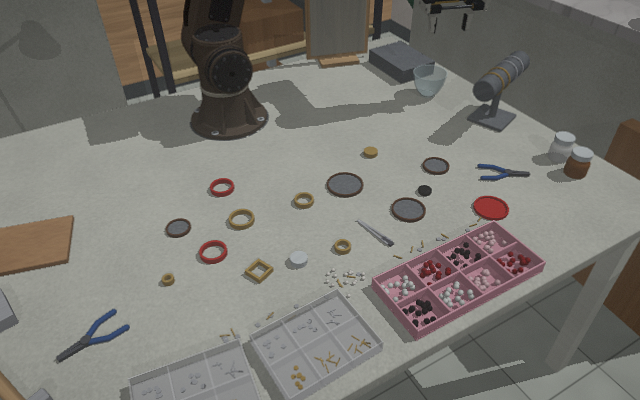

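View pics/wrist0.png

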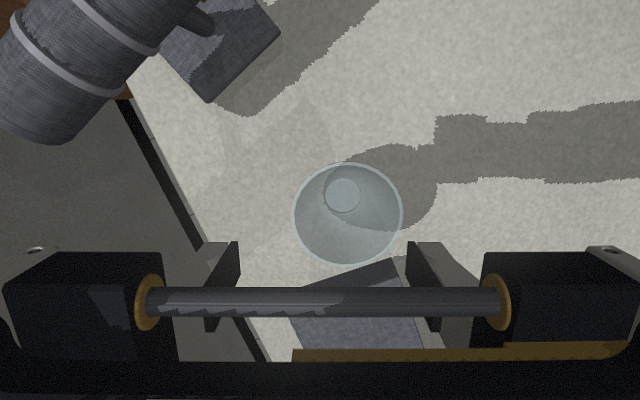

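```bash
python3 - <<'E'
from h import *
cms={n:arm.camera_model(n) for n in('scene','top')}
for q in ['hoop_a_mid','dish_a_floor','disc_mid','frame_mid']:
  for n in cms:
    d=np.load(f'pics/{n}0.npz')['d']
    for r in arm.landmark_of(n,q):
        rc=r['point']; print(q,n,round(r['conf'],2),np.round(rc,1),'z.007:',np.round(atz(cms[n],rc,.007 if 'dish' not in q else .004),3),'dep',np.round(dep(cms[n],d,rc),3))
E
```

```text
hoop_a_mid scene 0.69 [281.6 172. ] z.007: [ 0.553 -0.354  0.007] dep [ 0.552 -0.354  0.006]
hoop_a_mid top 0.55 [220.6 319.2] z.007: [0.465 0.005 0.007] dep [0.466 0.005 0.002]
hoop_a_mid top 0.38 [192.2 450.3] z.007: [ 0.539 -0.363  0.007] dep [ 0.54  -0.365 -0.001]
dish_a_floor scene 0.88 [230. 175.] z.007: [ 0.4   -0.299  0.004] dep [ 0.401 -0.3    0.005]
dish_a_floor top 0.6 [240.5 424.3] z.007: [ 0.406 -0.283  0.004] dep [ 0.406 -0.283  0.007]
disc_mid scene 0.71 [151.3 369.6] z.007: [0.377 0.272 0.007] dep [0.385 0.267 0.014]
disc_mid top 0.66 [252.6 220.9] z.007: [0.381 0.275 0.007] dep [0.381 0.273 0.013]
frame_mid scene 0.88 [267.8 255.9] z.007: [ 0.608 -0.185  0.007] dep [ 0.604 -0.183  0.002]
frame_mid top 0.59 [163.  389.3] z.007: [ 0.624 -0.193  0.007] dep [ 0.625 -0.194  0.003]
frame_mid top 0.48 [242.3 425.7] z.007: [ 0.401 -0.286  0.007] dep [ 0.401 -0.287  0.004]
frame_mid top 0.45 [225.1 377.3] z.007: [ 0.45  -0.154  0.007] dep [ 0.451 -0.155 -0.001]
```

Top view: brass hoops at about (155,318), (220,319), (225,377) and (190,451). Grey dishes are at (202,182), (165,244), (222,273) and (243,428), the disc at (252,223) and the frame at (165,387). The red rings and the red dish are decoys. Next I'll segment and triangulate from both views.

```bash
cat > seg.py <<'E'
from h import *
def load(f):
    z=np.load(f'pics/{f}.npz'); return z['p'],z['d'],dict(camera_matrix=z['K'],distortion=z['D'],world_from_camera=z['T'])
def blobs(p,kind,amin=25,amax=20000):
    hsv=cv2.cvtColor(p,cv2.COLOR_RGB2HSV).astype(int); H,S,V=hsv[...,0],hsv[...,1],hsv[...,2]
    if kind=='brass': m=(H>14)&(H<32)&(S>75)&(V>40)
    else: m=(V<125)&(S<140)
    m=m.astype(np.uint8)
    out=[]
    cs,_=cv2.findContours(m,cv2.RETR_EXTERNAL,cv2.CHAIN_APPROX_NONE)
    for c in cs:
        a=cv2.contourArea(c)
        if a<amin or a>amax or len(c)<6: continue
        (x,y),(w,h),_=cv2.fitEllipse(c); out.append((y,x,w,h,a))
    return out
E
python3 - <<'E'
from seg import *
for f in('top0','scene0'):
  p,d,cm=load(f)
  for k in('brass','dark'):
    for y,x,w,h,a in blobs(p,k):
      if k=='dark' and not(a/(np.pi*w*h/4)>.85 and 14<max(w,h)<60): continue
      P=atz(cm,(y,x),.009 if k=='brass' else .006)
      if not(.3<P[0]<.85 and abs(P[1])<.45): continue
      dist=np.linalg.norm(P-cm['world_from_camera'][:3,3]); print(f,k,np.round([y,x],1),'w,h mm',np.round(np.array([w,h])*dist/cm['camera_matrix'][0,0]*1000,0),np.round(P,3))
p,d,cm=load('top0'); cv2.imwrite('pics/topz.png',cv2.resize(p[120:300,160:480,::-1],None,fx=2.5,fy=2.5,interpolation=cv2.INTER_CUBIC))
E
```

```text
top0 brass [252.5 223.2] w,h mm [37. 40.] [0.381 0.268 0.009]
top0 brass [225.5 377.2] w,h mm [59. 62.] [ 0.449 -0.153  0.009]
top0 brass [220.4 317.9] w,h mm [47. 49.] [0.466 0.009 0.009]
top0 brass [190.2 450.4] w,h mm [24. 26.] [ 0.544 -0.363  0.009]
top0 brass [164.4 386.8] w,h mm [50. 52.] [ 0.619 -0.186  0.009]
top0 brass [154.4 317.4] w,h mm [36. 37.] [0.65  0.007 0.009]
scene0 brass [279.4 167.6] w,h mm [25. 26.] [ 0.544 -0.36   0.009]
scene0 brass [270.5 258.7] w,h mm [45. 55.] [ 0.62  -0.183  0.009]
scene0 brass [246.3 342.2] w,h mm [34. 35.] [0.651 0.009 0.009]
scene0 brass [218.8 241. ] w,h mm [49. 61.] [ 0.45  -0.151  0.009]
scene0 brass [200.  303.4] w,h mm [40. 46.] [0.466 0.011 0.009]
scene0 brass [152.  370.2] w,h mm [30. 38.] [0.383 0.27  0.009]
scene0 dark [227.8 177.5] w,h mm [45. 66.] [ 0.398 -0.292  0.006]
scene0 dark [209.7 407.3] w,h mm [61. 89.] [0.625 0.213 0.006]
scene0 dark [190.8 423.3] w,h mm [30. 42.] [0.589 0.292 0.006]
scene0 dark [184.7 343.9] w,h mm [65. 98.] [0.464 0.132 0.006]
scene0 dark [165.8 434.7] w,h mm [49. 79.] [0.522 0.386 0.006]
```

View pics/topz.png

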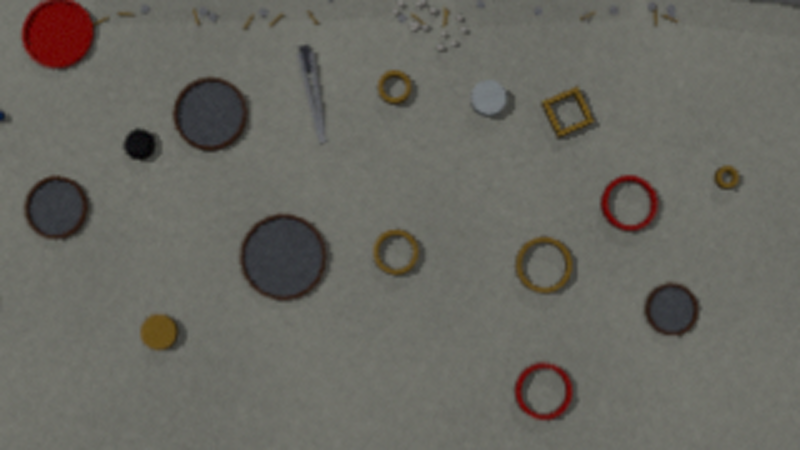

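Two views agree to 2 mm on the hoops: a (0.544,-0.362), b (0.650,0.008), c (0.466,0.010) and d (0.449,-0.152). The zoom shows clean grey dishes, so I'll get them from the top view and triangulate heights.

```bash
python3 - <<'E'
from seg import *
p,d,cm=load('top0'); p2,d2,cm2=load('scene0')
def tri(a,b):
    o1,v1=ray(cm,a);o2,v2=ray(cm2,b)
    A=np.c_[v1,-v2]; s=np.linalg.lstsq(A,o2-o1,rcond=None)[0]
    return (o1+v1*s[0]+o2+v2*s[1])/2, np.linalg.norm(A@s-(o2-o1))
hsv=cv2.cvtColor(p,cv2.COLOR_RGB2HSV)
gray=hsv[...,2]
sc={'a':(227.8,177.5),'c':(209.7,407.3),'d':(184.7,343.9),'b':(165.8,434.7)}
for n,(r,c) in {'a':(243,428),'b':(202,182),'c':(165,244),'d':(222,273)}.items():
  for t in(95,105):
    m=(gray<t).astype(np.uint8); cs,_=cv2.findContours(m,cv2.RETR_EXTERNAL,cv2.CHAIN_APPROX_NONE)
    for k in cs:
      if cv2.pointPolygonTest(k,(c,r),False)>0 and len(k)>20:
        (x,y),(w,h),_=cv2.fitEllipse(k); P,e=tri((y,x),sc[n]); print(n,t,np.round((y,x),1),np.round(np.array([w,h])*1.2/.4416,0),'z.006',np.round(atz(cm,(y,x),.006),3),'tri',np.round(P,3),round(e,4))
for n,a,b in [('a',(190.2,450.4),(279.4,167.6)),('b',(154.4,317.4),(246.3,342.2)),('c',(220.4,317.9),(200,303.4)),('d',(225.5,377.2),(218.8,241))]:
  print('hoop',n,np.round(tri(a,b)[0],3))
E
```

```text
a 95 [243.5 428.3] [59. 62.] z.006 [ 0.397 -0.294  0.006] tri [ 0.398 -0.293  0.006] 0.0017
a 105 [243.6 428.2] [61. 64.] z.006 [ 0.397 -0.294  0.006] tri [ 0.397 -0.293  0.006] 0.0016
b 95 [203.  182.9] [69. 75.] z.006 [0.519 0.383 0.006] tri [0.52  0.385 0.004] 0.0031
b 105 [203.7 182.8] [75. 76.] z.006 [0.517 0.384 0.006] tri [0.519 0.386 0.003] 0.0039
c 95 [165.5 244.5] [81. 86.] z.006 [0.622 0.211 0.006] tri [0.623 0.213 0.004] 0.003
c 105 [166.1 244.1] [87. 88.] z.006 [0.621 0.212 0.006] tri [0.622 0.214 0.003] 0.0028
d 95 [222.7 273.6] [ 95. 100.] z.006 [0.461 0.13  0.006] tri [0.462 0.132 0.004] 0.0029
d 105 [222.8 273.4] [ 98. 103.] z.006 [0.461 0.131 0.006] tri [0.462 0.132 0.004] 0.0025
hoop a [ 0.544 -0.361  0.01 ]
hoop b [0.651 0.008 0.009]
hoop c [0.466 0.01  0.009]
hoop d [ 0.45  -0.152  0.009]
```

Request:
{"api": "carry_out", "payload": {
  "targets": [
    [[0,0,-0.86,0,0,0,1],[0,0,-0.86,0,0,0,1],[0,0,-0.86,0,0,0,1],[0,0,0,0.4,1,0.1,1],[0,0,0,0.4,1,0.1,1],[0,0,0,0.4,1,0.1,1],[0,0,0,0.4,1,0.1,1],[0,0,0,0.4,1,0.1,1],[0,0,0,0.4,1,0.1,1],[0,0,0,0.4,1,0.1,1],[0,0,0,0.4,1,0.1,1],[0,0,0,0.4,1,0.1,1],[0,0,0,0.4,1,0.1,1],[0,0,0,0.4,1,0.1,1],[0,0,0,0.4,1,0.1,1],[0,0,0,0.4,1,0.1,1],[0,0,0,0.4,1,0.1,1],[0,0,0,0.4,1,0.1,1],[0,0,0,0.4,1,0.1,1],[0,0,0,0.4,1,0.1,1]]
  ],
  "squeeze": 15
}}

```text
t: 3.05
eef_pos: [0.4084, 0.2047, 0.3621]
ee_rot: [-3.141, -0.0, -0.001]
force: [-0.3, 0.5, 0.6]
width: 0.0877
```

```bash
cat > st.py <<'E'
from h import *
def st():
    s=arm.get_state();print('t',round(s['t'],2),'pos',np.round(s['eef_pos'],4).tolist(),'rot',np.round(s['ee_rot'],3).tolist(),'q',np.round(s['q'],2).tolist(),'F',np.round(s['force'],1).tolist(),'w',round(s['width'],4)); return s
def go(x,y,z=None):
    s=st(); R_=R.from_euler('xyz',s['ee_rot']).as_matrix()
    p=s['eef_pos']; d=R_.T@(np.array([x,y,p[2] if z is None else z])-p); print('units',np.round(d/.025,2))
E
python3 -c "
from st import *
go(.466,.010,.26)"
```

```text
t 3.05 pos [0.4084, 0.2047, 0.3621] rot [-3.141, -0.0, -0.001] q [0.9, 0.03, -0.51, 0.0, -1.03, 0.67] F [-0.3, 0.5, 0.6] w 0.0877
units [2.31 7.79 4.08]
```

Request:
{"api": "carry_out", "payload": {
  "targets": [
    [[0,0,0,0.25,0.87,0.37,0.5],[0,0,0,0.25,0.87,0.37,0.5],[0,0,0,0.25,0.87,0.37,0.5],[0,0,0,0.25,0.87,0.37,0.5],[0,0,0,0.25,0.87,0.37,0.5],[0,0,0,0.25,0.87,0.37,0.5],[0,0,0,0.25,0.87,0.37,0.5],[0,0,0,0.25,0.87,0.37,0.5],[0,0,0,0.31,0.83,0.37,0.5],[0,0,0,0,0,0,0.5]]
  ]
}}

```text
t: 4.3
eef_pos: [0.4654, 0.0099, 0.2782]
ee_rot: [3.141, 0.001, -0.003]
force: [-0.7, 0.5, -0.0]
width: 0.0656
```

```bash
python3 -c "
from seg import *
from st import *
go(.466,.010,.182)
p,d,cm=snap('wrist','w1')
for b in blobs(p,'brass',200): print(np.round(b,0),np.round(atz(cm,b[:2],.009),4))
print(arm.get_state()['t'])"
```

```text
t 4.3 pos [0.4654, 0.0099, 0.2782] rot [3.141, 0.001, -0.003] q [0.45, 0.14, -0.61, -0.0, -0.82, 1.12] F [-0.7, 0.5, -0.0] w 0.0656
units [ 0.03 -0.01  3.85]
[ 351.  529.   17.  590. 4798.] [ 0.3226 -0.1809  0.009 ]
[302. 457.  22.  55. 632.] [ 0.3768 -0.1066  0.009 ]
[302. 189.  23.  55. 626.] [0.3772 0.1264 0.009 ]
[ 218.  524.   70.   83. 4562.] [ 0.4542 -0.1513  0.009 ]
[ 201.  323.   62.   63. 3056.] [0.4689 0.0095 0.009 ]
[ 11. 600.  28.  69. 954.] [ 0.6036 -0.1781  0.009 ]
4.35
```

View pics/w1.png

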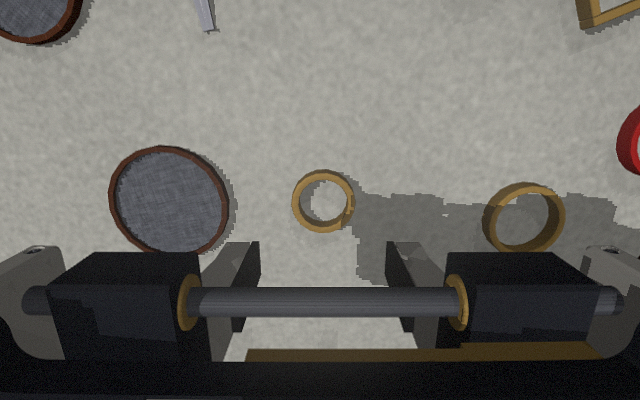

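Wrist view puts hoop c at pixel (201,323), which gives (0.468,0.010) and agrees with the other cameras. Descending so the fingertips are about 5 mm above the table, clear of the rims when I place it later.

Request:
{"api": "carry_out", "payload": {
  "targets": [
    [[0,0,0,0.05,0,0.95,0.5],[0,0,0,0,0,0.95,0.5],[0,0,0,0,0,0.95,0.5],[0,0,0,0,0,0.95,0.5],[0,0,0,0,0,0,0.5],[0,0,0,0,0,0,-1],[0,0,0,0,0,0,-1],[0,0,0,0,0,0,-1],[0,0,0,0,0,0,-1],[0,0,0,0,0,0,-1],[0,0,0,0,0,0,-1]]
  ]
}}

```text
t: 5.72
eef_pos: [0.4674, 0.0119, 0.1849]
ee_rot: [-3.141, -0.002, -0.0]
force: [-1.0, 1.4, 8.1]
width: 0.0494
```

```bash
python3 -c "
from st import *
go(.622,.212,.24)"
```

```text
t 5.72 pos [0.4674, 0.0119, 0.1849] rot [-3.141, -0.002, -0.0] q [0.45, 0.29, -0.7, 0.0, -0.57, 1.12] F [-1.0, 1.4, 8.1] w 0.0494
units [ 6.19 -8.01 -2.19]
```

Request:
{"api": "carry_out", "payload": {
  "targets": [
    [[0,0,0,0,0,-0.5,-1],[0,0,0,0,0,-1,-1],[0,0,0,0,0,-0.7,-1],[0,0,0,0,0,0,-1]]
  ]
}}

```text
t: 6.22
eef_pos: [0.4674, 0.0118, 0.2407]
ee_rot: [-3.14, -0.003, -0.0]
force: [-0.2, 0.2, -0.1]
width: 0.0494
```

```bash
python3 -c "
from seg import *
from st import *
p,d,cm=snap('wrist','w2')
go(.622,.212,.24)
for b in blobs(p,'brass',200): print(np.round(b,0),np.round(atz(cm,b[:2],.06),4))
"
```

```text
t 6.28 pos [0.467, 0.0116, 0.2398] rot [-3.141, -0.002, -0.001] q [0.45, 0.2, -0.65, -0.0, -0.72, 1.12] F [0.3, -0.3, -0.6] w 0.0493
units [ 6.19 -8.02  0.01]
[ 351.  495.   17.  604. 4878.] [ 0.4068 -0.09    0.06  ]
[302. 427.  19.  55. 539.] [ 0.4413 -0.0461  0.06  ]
[302. 218.  18.  55. 525.] [0.4411 0.0703 0.06  ]
[ 254.  322.   77.  100. 5826.] [0.4711 0.0121 0.06  ]
[ 240.  556.   74.   86. 2522.] [ 0.4789 -0.1112  0.06  ]
[ 11. 632.  15.  29. 300.] [ 0.5877 -0.1235  0.06  ]
```

View pics/w2.png

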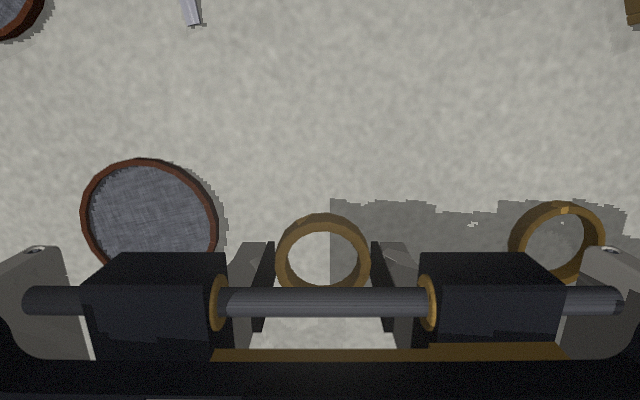

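Request:
{"api": "carry_out", "payload": {
  "targets": [
    [[0,0,0,0.69,-0.89,0,-1],[0,0,0,0.69,-0.89,0,-1],[0,0,0,0.69,-0.89,0,-1],[0,0,0,0.69,-0.89,0,-1],[0,0,0,0.69,-0.89,0,-1],[0,0,0,0.69,-0.89,0,-1],[0,0,0,0.69,-0.89,0,-1],[0,0,0,0.69,-0.89,0,-1],[0,0,0,0.69,-0.89,0,-1],[0,0,0,0,0,0,-1]]
  ]
}}

```text
t: 7.52
eef_pos: [0.6229, 0.213, 0.2374]
ee_rot: [3.141, 0.001, 0.0]
force: [0.3, -0.3, -0.6]
width: 0.0496
```

```bash
python3 -c "
from st import *
p,d,cm=snap('wrist','w3')
go(.622,.212,.19)
"
```

```text
t 7.58 pos [0.6221, 0.2121, 0.2374] rot [3.14, 0.002, -0.0] q [0.62, 0.47, -0.22, -0.0, -0.88, 0.95] F [-1.1, -0.3, -1.3] w 0.0496
units [-0.   0.   1.9]
```

View pics/w3.png

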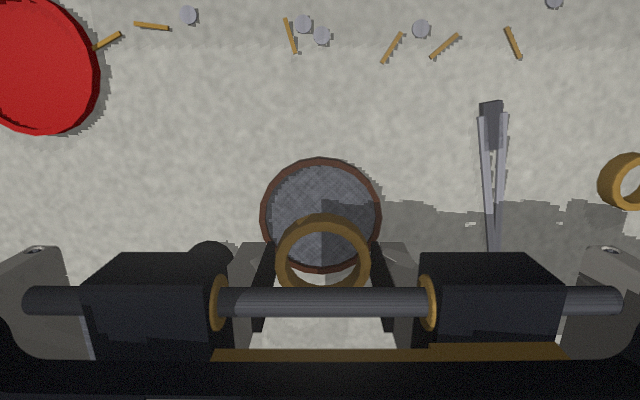

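```bash
python3 -c "
from seg import *
p,d,cm=load('w3')
for rc,z in [((157,320),.008),((273,320),.008),((210,260),.008),((210,381),.008)]: print(np.round(atz(cm,rc,z),4))
"
```

```text
[0.6685 0.2144 0.008 ]
[0.5861 0.2145 0.008 ]
[0.6332 0.2541 0.008 ]
[0.6332 0.1741 0.008 ]
```

Request:
{"api": "carry_out", "payload": {
  "targets": [
    [[0,0,0,0,0,0.7,-1],[0,0,0,0,0,0.7,-1],[0,0,0,0,0,0.4,-1],[0,0,0,0,0,0.08,-1],[0,0,0,0,0,0,-1]]
  ]
}}

```text
t: 8.2
eef_pos: [0.6224, 0.2118, 0.1919]
ee_rot: [3.141, -0.0, -0.001]
force: [-0.0, -0.6, 0.3]
width: 0.0491
```

Request:
{"api": "carry_out", "payload": {
  "targets": [
    [[0,0,0,0.1,0,0.1,-1],[0,0,0,0,0,0,-1],[0,0,0,0,0,0,0.55],[0,0,0,0,0,0,0.55],[0,0,0,0,0,0,0.55],[0,0,0,0,0,0,0.55],[0,0,0,0,0,-0.8,0.55],[0,0,0,0,0,-0.8,0.55],[0,0,0,0,0,-0.6,0.3],[0,0,0,0,0,0,0.3]]
  ]
}}

```text
t: 9.45
eef_pos: [0.6251, 0.212, 0.2457]
ee_rot: [-3.14, -0.002, -0.0]
force: [-0.7, 0.1, 0.3]
width: 0.058
```

```bash
python3 -c "
from seg import *
from st import *
p,d,cm=snap('wrist','w4')
go(.650,.009,.24)
for b in blobs(p,'brass',200): print(np.round(b,0),np.round(atz(cm,b[:2],.012),4))
"
```

```text
t 9.5 pos [0.6248, 0.2118, 0.2447] rot [-3.141, -0.001, -0.001] q [0.62, 0.47, -0.21, -0.0, -0.89, 0.95] F [-0.3, -1.7, -1.1] w 0.0578
units [1.01 8.11 0.18]
[ 351.  517.   17.  606. 4852.] [0.5165 0.0589 0.012 ]
[302. 442.  20.  55. 572.] [0.5625 0.1235 0.012 ]
[302. 202.  21.  55. 588.] [0.5619 0.3017 0.012 ]
[ 222.  323.   72.   72. 4082.] [0.6261 0.212  0.012 ]
[ 182.  616.   55.   58. 2412.] [0.6541 0.0161 0.012 ]
```

View pics/w4.png

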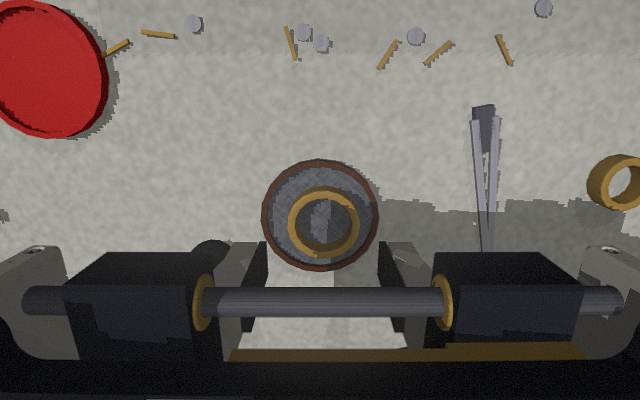

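Hoop c lies inside dish c (hoop at pixel (222,323), dish at about (215,320)). Hoop b is next.

Request:
{"api": "carry_out", "payload": {
  "targets": [
    [[0,0,0,0.12,0.9,0,0.3],[0,0,0,0.11,0.9,0,0.3],[0,0,0,0.11,0.9,0,0.3],[0,0,0,0.11,0.9,0,0.3],[0,0,0,0.11,0.9,0,0.3],[0,0,0,0.11,0.9,0,0.3],[0,0,0,0.11,0.9,0,0.3],[0,0,0,0.11,0.9,0,0.3],[0,0,0,0.12,0.91,0,0.3],[0,0,0,0,0,0,0.3]]
  ]
}}

```text
t: 10.75
eef_pos: [0.6501, 0.007, 0.2443]
ee_rot: [3.141, 0.0, -0.003]
force: [-0.2, 0.2, -0.4]
width: 0.0571
```

```bash
python3 -c "
from seg import *
from st import *
p,d,cm=snap('wrist','w5')
go(.651,.009,.185)
for b in blobs(p,'brass',200): print(np.round(b,0),np.round(atz(cm,b[:2],.009),4))
"
```

```text
t 10.8 pos [0.6501, 0.0078, 0.2443] rot [-3.142, 0.0, -0.002] q [0.31, 0.45, -0.24, -0.0, -0.88, 1.26] F [-0.2, -0.0, 0.5] w 0.0566
units [ 0.04 -0.05  2.37]
[ 351.  505.   17.  590. 4842.] [ 0.5386 -0.1381  0.009 ]
[302. 440.  20.  55. 566.] [ 0.5852 -0.0812  0.009 ]
[302. 204.  20.  55. 574.] [0.5857 0.0957 0.009 ]
[ 251.   39.   58.   74. 1722.] [0.6273 0.2119 0.009 ]
[ 246.  584.   52.   73. 1762.] [ 0.6305 -0.1799  0.009 ]
[ 217.  321.   54.   55. 2322.] [0.6535 0.0079 0.009 ]
```

View pics/w5.png

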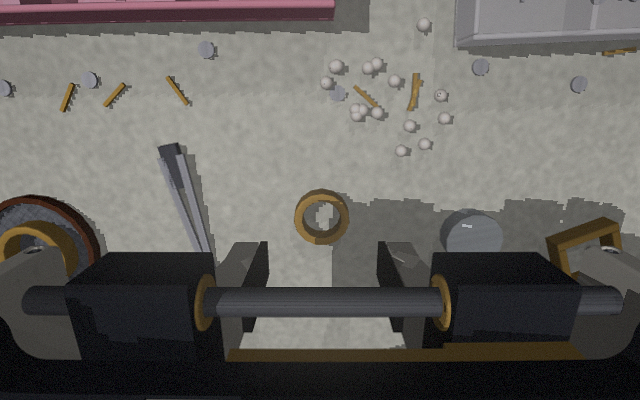

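Request:
{"api": "carry_out", "payload": {
  "targets": [
    [[0,0,0,0.08,0,0.8,0.3],[0,0,0,0,0,0.8,0.3],[0,0,0,0,0,0.78,0.3],[0,0,0,0,0,0,0.3],[0,0,0,0,0,0,-1],[0,0,0,0,0,0,-1],[0,0,0,0,0,0,-1],[0,0,0,0,0,0,-1],[0,0,0,0,0,0,-1],[0,0,0,0,0,0,-1]]
  ]
}}

```text
t: 12.05
eef_pos: [0.6523, 0.0092, 0.1858]
ee_rot: [-3.141, -0.001, -0.0]
force: [-0.8, 1.7, 6.0]
width: 0.0369
```

Request:
{"api": "carry_out", "payload": {
  "targets": [
    [[0,0,0,0,0,-0.5,-1],[0,0,0,0,0,-1,-1],[0,0,0,0,0,-1,-1],[0,0,0,0,0,0,-1]]
  ]
}}

```text
t: 12.55
eef_pos: [0.6527, 0.0091, 0.2503]
ee_rot: [-3.141, -0.004, -0.0]
force: [0.7, -0.7, -0.1]
width: 0.037
```

```bash
python3 -c "
from seg import *
from st import *
p,d,cm=snap('wrist','w6')
go(.521,.385,.19)
for b in blobs(p,'brass',200): print(np.round(b,0),np.round(atz(cm,b[:2],.06),4))
"
```

```text
t 12.6 pos [0.6521, 0.009, 0.2488] rot [-3.141, -0.002, -0.001] q [0.31, 0.45, -0.23, -0.0, -0.89, 1.26] F [-0.2, 0.3, -0.6] w 0.0372
units [ -5.26 -15.03   2.35]
[ 352.  472.   17.  614. 4894.] [ 0.5837 -0.0847  0.06  ]
[302. 404.  15.  56. 448.] [ 0.6201 -0.0389  0.06  ]
[303. 241.  15.  55. 438.] [0.6196 0.0575 0.06  ]
[ 257.  322.   65.   74. 3708.] [0.6494 0.0093 0.06  ]
[ 252.   49.   58.   74. 1765.] [0.652  0.1655 0.06  ]
[ 251.  578.   54.   75. 1918.] [ 0.6527 -0.1356  0.06  ]
```

View pics/w6.png

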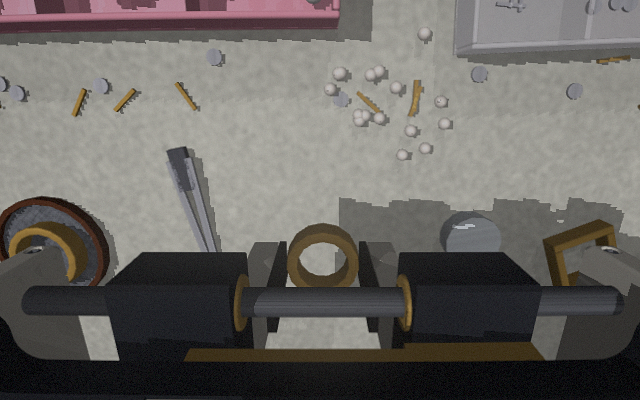

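Request:
{"api": "carry_out", "payload": {
  "targets": [
    [[0,0,0,-0.33,-0.94,0,-1],[0,0,0,-0.33,-0.94,0,-1],[0,0,0,-0.33,-0.94,0,-1],[0,0,0,-0.33,-0.94,0,-1],[0,0,0,-0.33,-0.94,0,-1],[0,0,0,-0.33,-0.94,0,-1],[0,0,0,-0.33,-0.94,0,-1],[0,0,0,-0.33,-0.94,0,-1],[0,0,0,-0.33,-0.94,0,-1],[0,0,0,-0.33,-0.94,0,-1],[0,0,0,-0.33,-0.94,0,-1],[0,0,0,-0.33,-0.94,0,-1],[0,0,0,-0.33,-0.94,0,-1],[0,0,0,-0.33,-0.94,0,-1],[0,0,0,-0.33,-0.94,0,-1],[0,0,0,-0.33,-0.94,0,-1],[0,0,0,0,0,0,-1]]
  ]
}}

```text
t: 14.72
eef_pos: [0.5194, 0.3873, 0.2473]
ee_rot: [-3.141, -0.0, 0.002]
force: [0.2, -0.5, -0.4]
width: 0.0373
```

```bash
python3 -c "
from seg import *
from st import *
p,d,cm=snap('wrist','w7')
go(.521,.385,.19)
for b in blobs(p,'dark',800): 
  if max(b[2:4])<150: print(np.round(b,0),np.round(atz(cm,b[:2],.006),4))
"
```

```text
t 14.78 pos [0.5196, 0.3864, 0.2472] rot [3.141, 0.0, 0.001] q [0.94, 0.45, -0.24, -0.0, -0.88, 0.63] F [0.5, -0.3, -0.5] w 0.0373
units [0.06 0.05 2.29]
[ 113.  472.   55.   59. 2534.] [0.592  0.2914 0.006 ]
[  57.  613.   47.   74. 2490.] [0.6265 0.207  0.006 ]
[  61.  591.  117.  134. 7512.] [0.624 0.22  0.006]
```

View pics/w7.png

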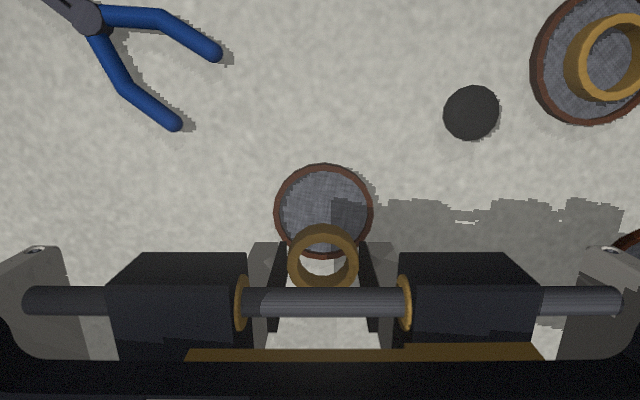

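Request:
{"api": "carry_out", "payload": {
  "targets": [
    [[0,0,0,0.1,0,0.8,-1],[0,0,0,0,0,0.8,-1],[0,0,0,0,0,0.5,-1],[0,0,0,0,0,0.18,-1],[0,0,0,0,0,0,-1]]
  ]
}}

```text
t: 15.4
eef_pos: [0.5228, 0.3851, 0.1907]
ee_rot: [-3.142, -0.0, -0.001]
force: [0.4, 0.4, -0.0]
width: 0.0371
```

```bash
python3 -c "
from seg import *
from st import *
go(.521,.385,.19)
p,d,cm=load('w7')
for rc in [(163,323),(258,323),(211,274),(211,373)]: print(np.round(atz(cm,rc,.008),4))
"
```

```text
t 15.4 pos [0.5228, 0.3851, 0.1907] rot [-3.142, -0.0, -0.001] q [0.93, 0.52, -0.28, 0.0, -0.77, 0.64] F [0.4, 0.4, -0.0] w 0.0371
units [-0.07  0.    0.03]
[0.5595 0.3871 0.008 ]
[0.4896 0.387  0.008 ]
[0.5257 0.421  0.008 ]
[0.5258 0.3524 0.008 ]
```

Request:
{"api": "carry_out", "payload": {
  "targets": [
    [[0,0,0,0,0,0,0.2],[0,0,0,0,0,0,0.2],[0,0,0,0,0,0,0.2],[0,0,0,0,0,0,0.2],[0,0,0,0,0,-0.8,0.2],[0,0,0,0,0,-0.8,0.8],[0,0,0,0,0,-0.6,0.8],[0,0,0,0,0,0,0.8]]
  ]
}}

```text
t: 16.4
eef_pos: [0.5229, 0.3854, 0.2467]
ee_rot: [-3.14, -0.002, -0.001]
force: [-0.4, -0.7, 0.9]
width: 0.0761
```

```bash
python3 -c "
from seg import *
from st import *
p,d,cm=snap('wrist','w8')
go(.451,-.151,.245)
for b in blobs(p,'brass',200): print(np.round(b,0),np.round(atz(cm,b[:2],.012),4))
"
```

```text
t 16.45 pos [0.5226, 0.3851, 0.2457] rot [-3.141, -0.0, -0.001] q [0.93, 0.45, -0.24, -0.0, -0.88, 0.64] F [-0.3, -0.4, 0.1] w 0.0777
units [-2.850e+00  2.145e+01  1.000e-02]
[ 351.  519.   17.  528. 4762.] [0.4132 0.2295 0.012 ]
[302. 475.  25.  55. 704.] [0.4592 0.2717 0.012 ]
[302. 170.  25.  55. 695.] [0.459  0.5003 0.012 ]
[ 222.  323.   54.   55. 2364.] [0.5235 0.3855 0.012 ]
[  64.  603.   78.   95. 5695.] [0.6253 0.2156 0.012 ]
```

View pics/w8.png

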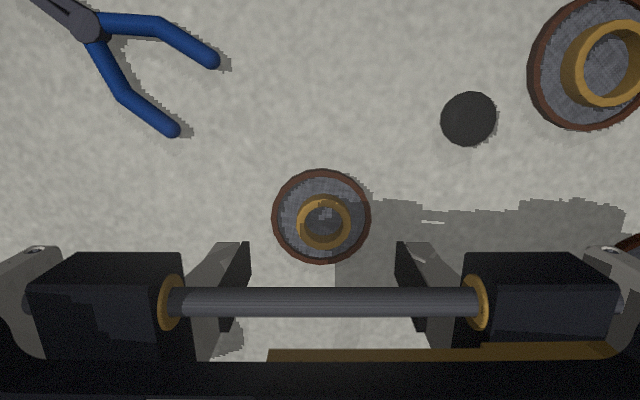

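Hoop b lies inside dish b (hoop at pixel (222,323), dish at (216,321)). On to hoop d: 20 rows, then fine steps.

Request:
{"api": "carry_out", "payload": {
  "targets": [
    [[0,0,0,-0.13,1,0,0.8],[0,0,0,-0.13,1,0,0.8],[0,0,0,-0.13,1,0,0.8],[0,0,0,-0.13,1,0,0.8],[0,0,0,-0.13,1,0,0.8],[0,0,0,-0.13,1,0,0.8],[0,0,0,-0.13,1,0,0.8],[0,0,0,-0.13,1,0,0.8],[0,0,0,-0.13,1,0,0.8],[0,0,0,-0.13,1,0,0.8],[0,0,0,-0.13,1,0,0.8],[0,0,0,-0.13,1,0,0.8],[0,0,0,-0.13,1,0,0.8],[0,0,0,-0.13,1,0,0.8],[0,0,0,-0.13,1,0,0.8],[0,0,0,-0.13,1,0,0.8],[0,0,0,-0.13,1,0,0.8],[0,0,0,-0.13,1,0,0.8],[0,0,0,-0.13,1,0,0.8],[0,0,0,-0.13,1,0,0.8]]
  ]
}}

```text
t: 18.95
eef_pos: [0.4568, -0.1163, 0.2455]
ee_rot: [-3.142, -0.0, -0.001]
force: [0.9, 0.3, 0.2]
width: 0.0784
```

Request:
{"api": "carry_out", "payload": {
  "targets": [
    [[0,0,0,-0.12,0.8,0,0.8],[0,0,0,-0.13,0.65,0,0.8],[0,0,0,0,0,0,0.8]]
  ]
}}

```text
t: 19.32
eef_pos: [0.4506, -0.1522, 0.2454]
ee_rot: [3.142, 0.0, -0.002]
force: [0.1, -0.0, -0.9]
width: 0.079
```

```bash
python3 -c "
from seg import *
from st import *
p,d,cm=snap('wrist','w9')
go(.451,-.151,.1855)
for b in blobs(p,'brass',200): print(np.round(b,0),np.round(atz(cm,b[:2],.009),4))
"
```

```text
t 19.38 pos [0.4508, -0.1517, 0.2454] rot [-3.142, -0.0, -0.002] q [0.09, 0.21, -0.63, -0.0, -0.74, 1.48] F [0.1, 0.5, 0.1] w 0.0791
units [ 0.01 -0.03  2.4 ]
[ 351.  511.   17.  503. 4690.] [ 0.3381 -0.303   0.009 ]
[302. 481.  26.  55. 705.] [ 0.385  -0.2715  0.009 ]
[302. 164.  26.  55. 711.] [ 0.3853 -0.0326  0.009 ]
[ 218.  323.   86.   89. 6024.] [ 0.4528 -0.1525  0.009 ]
[ 81. 634.  12.  37. 296.] [ 0.543  -0.3462  0.009 ]
```

View pics/w9.png

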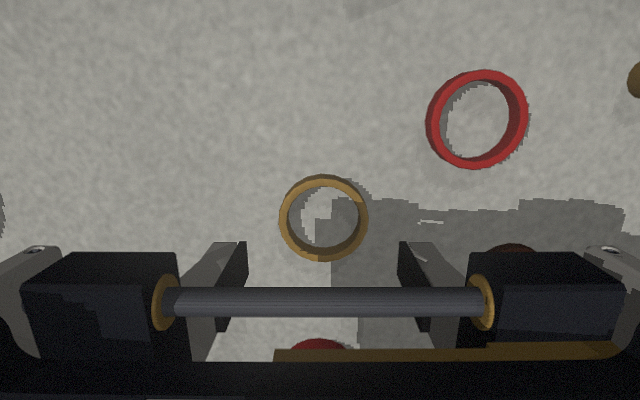

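Request:
{"api": "carry_out", "payload": {
  "targets": [
    [[0,0,0,0.04,0.03,0.8,0.8],[0,0,0,0,0,0.8,0.8],[0,0,0,0,0,0.78,0.8],[0,0,0,0,0,0,0.8],[0,0,0,0,0,0,-1],[0,0,0,0,0,0,-1],[0,0,0,0,0,0,-1],[0,0,0,0,0,0,-1],[0,0,0,0,0,0,-1],[0,0,0,0,0,0,-1]]
  ]
}}

```text
t: 20.62
eef_pos: [0.4525, -0.1518, 0.1866]
ee_rot: [-3.142, -0.001, -0.0]
force: [-1.1, 2.1, 6.4]
width: 0.0618
```

Request:
{"api": "carry_out", "payload": {
  "targets": [
    [[0,0,0,0,0,-0.5,-1],[0,0,0,0,0,-1,-1],[0,0,0,0,0,-1,-1],[0,0,0,0,0,0,-1]]
  ]
}}

```text
t: 21.12
eef_pos: [0.4527, -0.1519, 0.2507]
ee_rot: [-3.142, -0.004, -0.0]
force: [-0.8, -0.6, -0.4]
width: 0.0615
```

```bash
python3 -c "
from seg import *
from st import *
p,d,cm=snap('wrist','w10')
go(.464,.132,.19)
"
```

```text
t 21.18 pos [0.4521, -0.1519, 0.2496] rot [-3.141, -0.002, -0.001] q [0.09, 0.2, -0.62, -0.0, -0.75, 1.48] F [-0.4, 0.6, -1.1] w 0.0618
units [  0.46 -11.36   2.39]
```

View pics/w10.png

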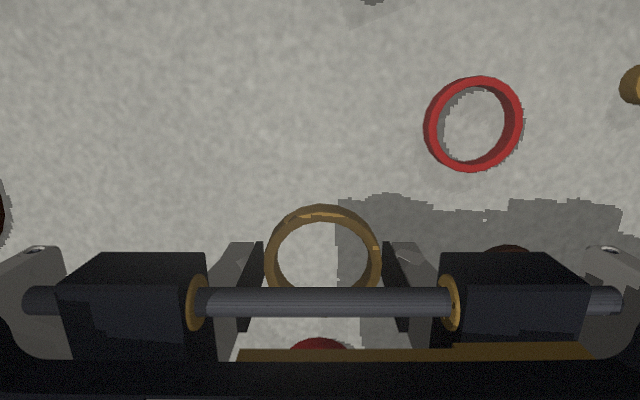

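Hoop d is held. Moving to dish d.

Request:
{"api": "carry_out", "payload": {
  "targets": [
    [[0,0,0,0.04,-0.95,0,-1],[0,0,0,0.04,-0.95,0,-1],[0,0,0,0.04,-0.95,0,-1],[0,0,0,0.04,-0.95,0,-1],[0,0,0,0.04,-0.95,0,-1],[0,0,0,0.04,-0.95,0,-1],[0,0,0,0.04,-0.95,0,-1],[0,0,0,0.04,-0.95,0,-1],[0,0,0,0.04,-0.95,0,-1],[0,0,0,0.04,-0.95,0,-1],[0,0,0,0.04,-0.95,0,-1],[0,0,0,0.02,-0.9,0,-1],[0,0,0,0,0,0,-1]]
  ]
}}

```text
t: 22.8
eef_pos: [0.4636, 0.1328, 0.2478]
ee_rot: [3.141, 0.001, 0.001]
force: [0.2, -0.3, -1.9]
width: 0.0613
```

```bash
python3 -c "
from seg import *
from st import *
p,d,cm=snap('wrist','w11')
go(.464,.132,.1905)
"
```

```text
t 22.85 pos [0.4634, 0.1321, 0.2477] rot [3.141, 0.001, 0.0] q [0.69, 0.21, -0.61, -0.0, -0.75, 0.88] F [-0.5, -0.2, -0.4] w 0.0615
units [0.03 0.   2.29]
```

View pics/w11.png

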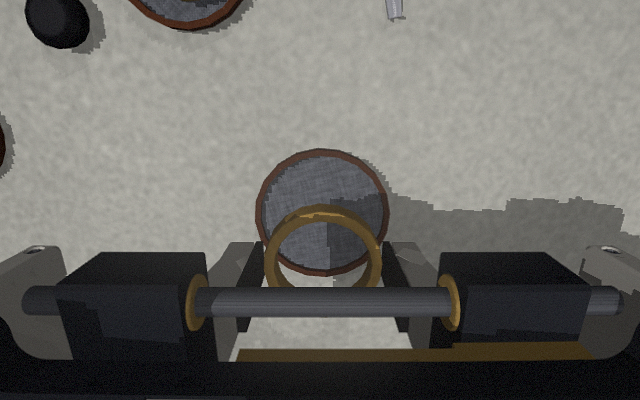

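Request:
{"api": "carry_out", "payload": {
  "targets": [
    [[0,0,0,0.05,0,0.8,-1],[0,0,0,0,0,0.8,-1],[0,0,0,0,0,0.5,-1],[0,0,0,0,0,0.18,-1],[0,0,0,0,0,0,-1],[0,0,0,0,0,0,0.75],[0,0,0,0,0,0,0.75],[0,0,0,0,0,0,0.75],[0,0,0,0,0,0,0.75],[0,0,0,0,0,-0.8,0.75],[0,0,0,0,0,-0.8,0.75],[0,0,0,0,0,-0.6,0.05],[0,0,0,0,0,0,0.05]]
  ]
}}

```text
t: 24.48
eef_pos: [0.4653, 0.1321, 0.2474]
ee_rot: [-3.14, -0.002, -0.0]
force: [-0.1, -0.6, -1.3]
width: 0.0617
```

```bash
python3 -c "
from seg import *
from st import *
p,d,cm=snap('wrist','w12')
go(.545,-.361,.245)
for b in blobs(p,'brass',200): print(np.round(b,0),np.round(atz(cm,b[:2],.012),4))
"
```

```text
t 24.52 pos [0.465, 0.1319, 0.2466] rot [-3.141, -0.001, -0.001] q [0.68, 0.21, -0.61, -0.0, -0.75, 0.89] F [0.5, -0.3, -1.4] w 0.0585
units [ 3.21 19.71  0.05]
[ 351.  509.   17.  567. 4832.] [ 0.3551 -0.0157  0.012 ]
[302. 450.  21.  55. 597.] [0.4014 0.0372 0.012 ]
[302. 195.  22.  54. 600.] [0.4009 0.2282 0.012 ]
[ 223.  323.   87.   89. 6122.] [0.465  0.1321 0.012 ]
```

View pics/w12.png

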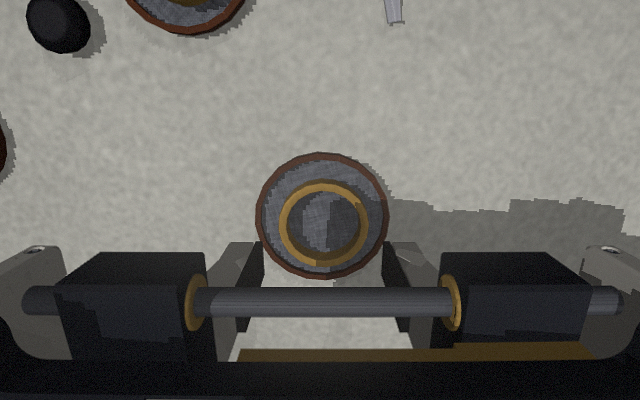

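Hoop d is in dish d, nearly concentric (hoop (223,323), dish (215,322)). Moving to hoop a.

Request:
{"api": "carry_out", "payload": {
  "targets": [
    [[0,0,0,0.16,0.985,0,0.05],[0,0,0,0.16,0.985,0,0.05],[0,0,0,0.16,0.985,0,0.05],[0,0,0,0.16,0.985,0,0.05],[0,0,0,0.16,0.985,0,0.05],[0,0,0,0.16,0.985,0,0.05],[0,0,0,0.16,0.985,0,0.05],[0,0,0,0.16,0.985,0,0.05],[0,0,0,0.16,0.985,0,0.05],[0,0,0,0.16,0.985,0,0.05],[0,0,0,0.16,0.985,0,0.05],[0,0,0,0.16,0.985,0,0.05],[0,0,0,0.16,0.985,0,0.05],[0,0,0,0.16,0.985,0,0.05],[0,0,0,0.16,0.985,0,0.05],[0,0,0,0.16,0.985,0,0.05],[0,0,0,0.16,0.985,0,0.05],[0,0,0,0.16,0.985,0,0.05],[0,0,0,0.16,0.985,0,0.05],[0,0,0,0.16,0.985,0,0.05]]
  ]
}}

```text
t: 27.02
eef_pos: [0.5445, -0.3614, 0.2449]
ee_rot: [-3.141, 0.002, -0.001]
force: [-0.4, -0.3, -0.2]
width: 0.0459
```

Request:
{"api": "carry_out", "payload": {
  "targets": [
    [[0,0,0,0,0,0,0.05],[0,0,0,0,0,0,0.05]]
  ]
}}

```text
t: 27.28
eef_pos: [0.5443, -0.3604, 0.2452]
ee_rot: [-3.141, 0.002, -0.001]
force: [-0.5, 0.1, 0.3]
width: 0.0457
```

```bash
python3 -c "
from seg import *
from st import *
p,d,cm=snap('wrist','w13')
go(.545,-.361,.1855)
for b in blobs(p,'brass',200): print(np.round(b,0),np.round(atz(cm,b[:2],.009),4))
"
```

```text
t 27.32 pos [0.5445, -0.3601, 0.2456] rot [-3.141, 0.001, -0.001] q [-0.29, 0.46, -0.23, -0.0, -0.89, 1.86] F [-0.0, -0.9, -0.1] w 0.0461
units [0.02 0.04 2.4 ]
[ 352.  490.   17.  610. 4887.] [ 0.4319 -0.4941  0.009 ]
[302. 420.  17.  55. 487.] [ 0.4784 -0.4337  0.009 ]
[302. 225.  17.  56. 502.] [ 0.4785 -0.2864  0.009 ]
[ 218.  325.   36.   38. 1096.] [ 0.5462 -0.3618  0.009 ]
[ 104.   48.   83.   96. 5872.] [ 0.6227 -0.1871  0.009 ]
```

View pics/w13.png

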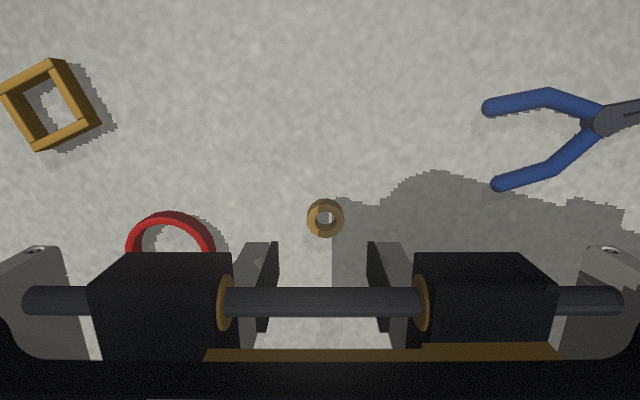

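Request:
{"api": "carry_out", "payload": {
  "targets": [
    [[0,0,0,0.04,0.06,0.8,0.05],[0,0,0,0,0,0.8,0.05],[0,0,0,0,0,0.78,0.05],[0,0,0,0,0,0,0.05],[0,0,0,0,0,0,-1],[0,0,0,0,0,0,-1],[0,0,0,0,0,0,-1],[0,0,0,0,0,0,-1],[0,0,0,0,0,0,-1],[0,0,0,0,0,0,-1]]
  ]
}}

```text
t: 28.58
eef_pos: [0.5461, -0.3622, 0.1878]
ee_rot: [3.141, -0.001, -0.0]
force: [-1.0, 1.1, 6.0]
width: 0.0245
```

Request:
{"api": "carry_out", "payload": {
  "targets": [
    [[0,0,0,0,0,-0.5,-1],[0,0,0,0,0,-1,-1],[0,0,0,0,0,-1,-1],[0,0,0,0,0,0,-1]]
  ]
}}

```text
t: 29.08
eef_pos: [0.5464, -0.3626, 0.2523]
ee_rot: [3.14, -0.004, -0.0]
force: [-0.4, 0.4, -0.3]
width: 0.0245
```

```bash
python3 -c "
from seg import *
from st import *
p,d,cm=snap('wrist','w14')
go(.400,-.293,.19)
"
```

```text
t 29.12 pos [0.5459, -0.3623, 0.2508] rot [3.141, -0.002, -0.001] q [-0.29, 0.45, -0.22, -0.0, -0.9, 1.86] F [0.0, 0.8, -1.7] w 0.0247
units [-5.84 -2.77  2.42]
```

View pics/w14.png

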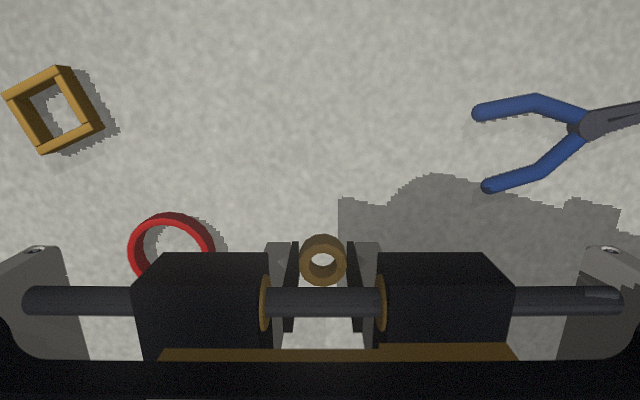

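Hoop a is held. Moving to dish a.

Request:
{"api": "carry_out", "payload": {
  "targets": [
    [[0,0,0,-0.83,-0.4,0,-1],[0,0,0,-0.83,-0.4,0,-1],[0,0,0,-0.83,-0.4,0,-1],[0,0,0,-0.83,-0.4,0,-1],[0,0,0,-0.83,-0.4,0,-1],[0,0,0,-0.83,-0.4,0,-1],[0,0,0,-0.83,-0.4,0,-1],[0,0,0,0,0,0,-1],[0,0,0,0,0,0,-1]]
  ]
}}

```text
t: 30.25
eef_pos: [0.4009, -0.2922, 0.2494]
ee_rot: [3.141, -0.0, -0.0]
force: [0.6, 1.3, -1.2]
width: 0.0239
```

```bash
python3 -c "
from seg import *
from st import *
p,d,cm=snap('wrist','w15')
go(.400,-.293,.191)
"
```

```text
t 30.3 pos [0.401, -0.2923, 0.2493] rot [3.141, -0.0, -0.0] q [-0.23, 0.23, -0.58, 0.0, -0.76, 1.8] F [0.3, -0.2, 0.0] w 0.0244
units [-0.04  0.03  2.33]
```

View pics/w15.png

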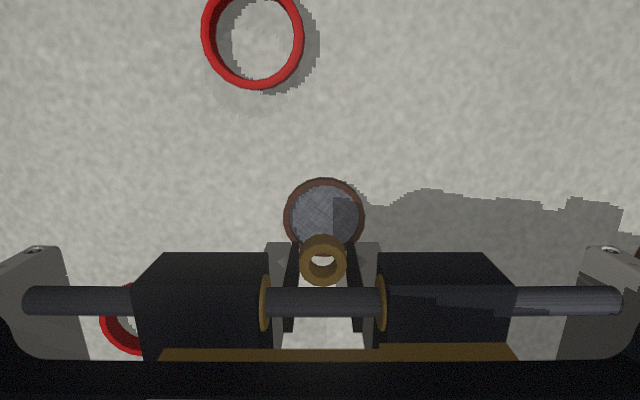

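Request:
{"api": "carry_out", "payload": {
  "targets": [
    [[0,0,0,0,0.03,0.8,-1],[0,0,0,0,0,0.8,-1],[0,0,0,0,0,0.5,-1],[0,0,0,0,0,0.22,-1],[0,0,0,0,0,0,-1],[0,0,0,0,0,0,0],[0,0,0,0,0,0,0],[0,0,0,0,0,0,0],[0,0,0,0,0,0,0],[0,0,0,0,0,-0.8,0],[0,0,0,0,0,-0.8,0],[0,0,0,0,0,-0.6,0],[0,0,0,0,0,0,0]]
  ]
}}

```text
t: 31.92
eef_pos: [0.4009, -0.2929, 0.2475]
ee_rot: [3.141, -0.003, -0.0]
force: [0.4, -0.4, 0.0]
width: 0.0439
```

```bash
python3 -c "
from seg import *
from st import *
p,d,cm=snap('wrist','w16');st()
for b in blobs(p,'brass',200): print(np.round(b,0),np.round(atz(cm,b[:2],.012),4))
"
```

```text
t 31.98 pos [0.4005, -0.2928, 0.2466] rot [3.141, -0.001, -0.001] q [-0.23, 0.23, -0.58, -0.0, -0.75, 1.8] F [-0.7, 0.2, 0.7] w 0.0439
[ 352.  485.   17.  609. 4886.] [ 0.2906 -0.4227  0.012 ]
[302. 416.  16.  55. 466.] [ 0.3368 -0.3632  0.012 ]
[303. 228.  17.  55. 488.] [ 0.3364 -0.2227  0.012 ]
[ 223.  322.   37.   39. 1121.] [ 0.4003 -0.2927  0.012 ]
```

View pics/w16.png

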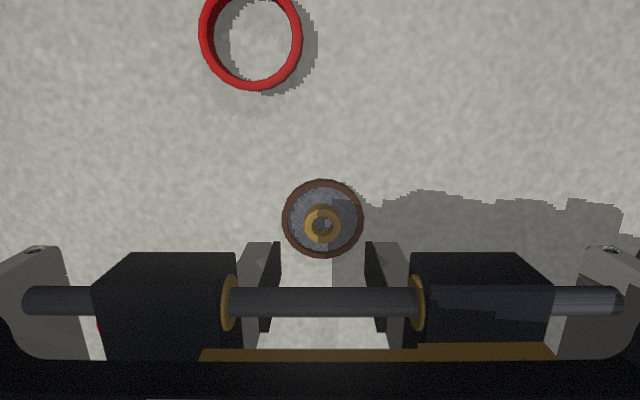

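Hoop a lies in dish a (hoop (223,322), dish (218,323)). I'll rise a little, then check everything from the fixed cameras.

Request:
{"api": "carry_out", "payload": {
  "targets": [
    [[0,0,0,0,0,-1,0],[0,0,0,0,0,-1,0],[0,0,0,0,0,-1,0],[0,0,0,0,0,-1,0],[0,0,0,0,0,0,0]]
  ]
}}

```text
t: 32.6
eef_pos: [0.4009, -0.293, 0.3474]
ee_rot: [3.141, -0.002, -0.0]
force: [0.5, 0.5, 0.5]
width: 0.0438
```

```bash
python3 - <<'E'
from seg import *
for n in('top','scene'):
  p,d,cm=snap(n,n+'9')
  for y,x,w,h,a in blobs(p,'brass'):
    P=atz(cm,(y,x),.011)
    if .3<P[0]<.7 and abs(P[1])<.45: print(n,np.round([y,x],1),np.round(P,3))
p=cv2.imread('pics/top9.png');cv2.imwrite('pics/topz9.png',cv2.resize(p[120:300,160:480],None,fx=2.5,fy=2.5,interpolation=cv2.INTER_CUBIC))
E
```

```text
top [252.5 223.2] [0.381 0.267 0.011]
top [222.5 273. ] [0.462 0.131 0.011]
top [202.4 181.8] [0.52  0.385 0.011]
top [164.8 244.2] [0.623 0.212 0.011]
top [163.6 387. ] [ 0.621 -0.186  0.011]
scene [270.5 258.7] [ 0.622 -0.184  0.011]
scene [225.  177.2] [ 0.394 -0.291  0.011]
scene [207.  407.4] [0.622 0.216 0.011]
scene [181.8 344.2] [0.46  0.135 0.011]
scene [163.3 435.5] [0.519 0.39  0.011]
scene [152.  370.1] [0.385 0.268 0.011]
```

View pics/scene9.png

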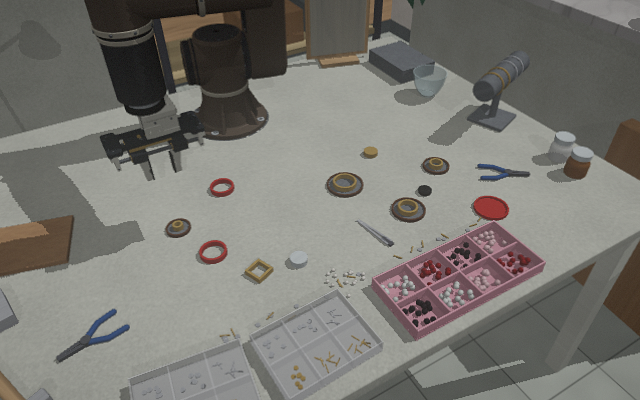

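View pics/topz9.png

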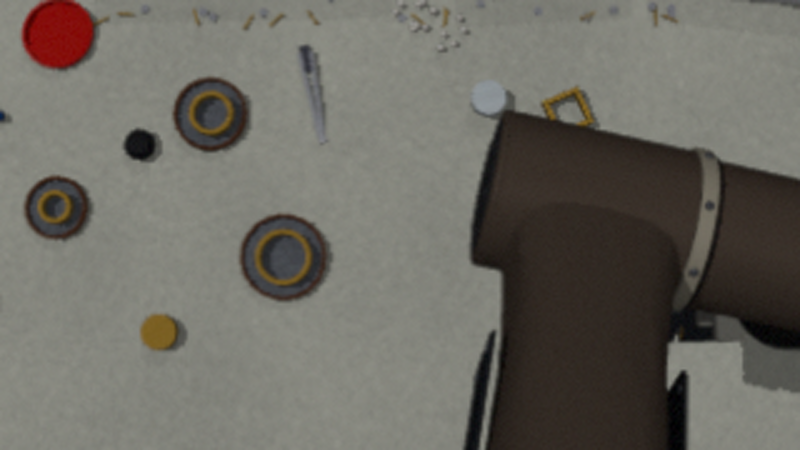

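The top view shows hoops b, c and d concentric in their dishes, and the scene view shows hoop a centred in dish a (about (226,178)). The disc and frame haven't moved. Handing in.

```bash
python3 -c "
from h import *
print(arm.job_done(), arm.get_state()['t'])"
```

```text
the job is handed in; nothing more can be done
the job is handed in; nothing more can be done
```

I put each of the four brass hoops into the dish of its size by gripping it from outside and releasing it on the felt with the fingertips just above the rim. I handed the job in at about 33 s of the 96 s allowed, with the arm raised clear of everything.

**Hoops:** In the last wrist pictures all four look flat and inside the rims, a few mm from the dish centres at most; the limit is 14 mm. The top camera confirmed b, c and d. The arm hid dish a from it, so hoop a was confirmed only by the wrist and scene cameras. I did not measure tilt or height above the felt separately.

**Disc and frame:** Neither moved noticeably, with measured positions within about 2 mm of the start. The red look-alikes were not touched.

**Disagreements:**
- The wrist camera placed things 2–5 mm further out in x than the top camera, which is too small to matter here.
- A vertical force of 6–8 N showed while the fingers closed on each hoop and was gone after lifting. It stayed well below the force limits.

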